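# Colour meter check at the confectionery table

## Robot

A 7-joint arm with a two-finger parallel gripper is mounted at the origin on the work surface. World frame = base frame: x ahead of the robot, y to its left, z up, the work surface at z = 0. Lengths are in m, angles in rad, forces in N, time in s.
With the tool pointing down it reaches from about 0.425 to 0.925 m from the base axis. Payload 6.8 kg.
Tool frame: the origin (TCP) lies at the very end of the fingers, on their centre line; the grasp point (between the pads) lies 19 mm behind it; z points along the fingers, y is the line along which they close (so a half turn about z gives the same grasp; the last joint's range is limited). The gripper opens to 85 mm and grips with 20 to 120 N. Pads are 22 mm wide; open, the fingers measure 114 mm over their backs; the gripper's body (76 mm by 85 mm) begins 54 mm behind the grasp point. The pads swing forward as they close: fully open they stand 13 mm farther back than shut.
Start: joints at [-0.108, 0.477, 0.022, 1.555, -0.011, 1.109, -0.083], TCP at [0.675, 0, 0.231] pointing down, gripper open.
Joint ranges: [-2.96, 2.96], [-0.34, 2.1], [-1.41, 1.46], [0.24, 2.44], [-1.37, 4.51], [0.17, 1.92], [-2.96, 2.96]. Speed limits (rad/s): [2.39, 2.39, 3.14, 3.14, 3.14, 3.14, 3.14].

## Interface

Orientations are given as a unit quaternion [w, x, y, z].
In Python, from station import bot gives the robot as it stands. The module is installed in compiled form; this text tells all that it offers.
- The arm moves only by the shell command python3 -m jog 'ROWS' [OPENING] [FORCE]. ROWS is JSON, a list of rows, each a list of 4 numbers: the shift along the tool's x, y, z in cm, then the turn about the tool's z in rad. In form: [[x, y, z, spin], ...]. A call has 1 to 20 rows; each row is the pose to reach, as a shift and turn from the pose commanded when the call began, along the tool's axes at that moment; what a row does not reach only later rows make up. A row lasts 1/12 s, in which the tool goes at most 41.7 mm and 7.16 degrees, less where a joint would pass 70% of its speed; a pose out of reach is approached as far as the arm can. A call with a gripper value outside its range is refused whole. OPENING is the closure, from -1 (fully open) to 1 (shut), set as the call begins (- or left out, the last holds). The fingers move at their own pace and stop on an object; FORCE is the grip in N (left out, the last holds). Time passes only in rows, so rows that repeat a pose let the fingers close. It gives the time, the measured TCP pose, the force, the opening and the grip force at its end, in the units of the state.
- bot.get_obs(): the state, without advancing time (a new reading comes with each control period).
- bot.read_camera(name): name is "scene" or "side" or "wrist"; returns a dict with "pixels" (384x512x3 uint8, red, green, blue), "depth" (384x512 float32, m along the optical axis (not along the pixel's ray), 0 where there is no reading), "fovy" (degrees; the focal length in pixels is half the picture's height over the tangent of half this angle, whatever the lens; pixels are square), "cx", "cy" (the principal point, pixels), "pose" (4x4, takes a point from camera to world coordinates). Camera axes: x right, y down, z forward; pixel columns grow to the right and rows downward; lengths in m; the calibration is good to about 2 mm. The wrist camera is an equidistant fisheye: a pixel r from the principal point sees the ray r / f radians off the axis. A picture is of the moment at which its call begins.
- bot.hand_in(): hands the job in; it is judged then, once.
The state is a dict: "t": time; "q": joint angles; "joint_vel": joint speeds; "joint_torque": joint torques, N m; "eef_pos": TCP position; "tool_rot": TCP orientation; "contact_force": force on the tool from outside, world axes, zero at the start; "torque": the same for the moment, N m; "gripper_width": opening from 0.0 (shut) to 1.0 (fully open); "grasp_force": force on a finger pad.
Only numpy, scipy, OpenCV 4.12 (cv2) and the standard library are available. Lean on these libraries where they do the work, as an engineer would, in place of code of your own. Each camera call takes 0.05 s, during which the arm holds its last target. There are 200 camera calls.

## Task

Check the colour meter on the packing table: first slide its lamp dimmer until the grip is level with the small brass index tab beside the track. Then take the longest of the three glass cells out of the rack, gripping it only by its two frosted side faces and never touching its clear end windows, and hold it upright, centred in the light path between the two lens tubes with its clear ends facing them, without letting it touch the meter. Finish while holding it still there, with the dimmer still level with the tab, and leave the tab, the other cells and everything else on the table as they were.

Things in the scene. Friction and masses are not known exactly. Their poses are not given: they have to be found in the camera images.
- meter: Colour meter, fixed. Base plate x -100 to +80, y +-145, 15 mm high; origin on the table; z up. Dimmer track on its -x side. Two white towers, x +5 to +75, tops 105 mm above the table: lamp y +65 to +145, detector y -65 to -120. From each a black lens tube, 30 mm diameter, juts 13 mm into the gap, leaving 104 mm between lens ends. The light path runs along y at x +40, z 75 mm.
- beam (a point): Middle of the light path, halfway between the lens ends, 75 mm above the table (meter x +40, y 0). Axes as the meter: y along the light path, z up. Below it is only the base plate (top at 15 mm).
- dimmer (a joint): Position of the dimmer grip along its track in m, 0 to 0.12, growing towards the meter's +y (towards the lamp tower's side). Slides with about 1.5 N of friction and stays where left. The start lies well on the low side of the index tab.
- dimmer_top (a point): Centre of the top of the dimmer grip: a black block 28 (across the track, meter x) x 20 (along the track, meter y) x 40 mm tall, its top 69.5 mm above the table, standing on an aluminium track 14 mm high, 40 mm wide and 170 mm long at meter x = -60 mm.
- index (a point): Top of the brass index tab, 6 mm behind its tip, that points at the dimmer track from the robot's side, at meter x -86 mm; top 31 mm above the table, 12 mm long along the track. Axes as the meter. The grip is level with it when dimmer_top has the same y in the meter's axes. Its place along the track varies; it sits tight: do not move it.
- rack: Black rack for cells, fixed: 230 (x) x 60 (y) x 14 mm high, origin at the centre of its underside. Three equal slots in a row along its x at -70, 0, +70 mm, each 56 (x) x 24 (y) mm, 10 mm deep (slot floor 4 mm above the table). Which cell stands in which slot varies.
- cell: Long reference cell: solid glass block 52 (x) x 20 (y) x 48 mm (z), about 0.12 kg, loose in a rack slot with 2 mm play, its x along the rack's x. Origin: centre of its underside. The two 52 x 48 faces at +y and -y are frosted (whitish): grip here. The two end faces at +x and -x are the clear windows: never touch. In use its x lies along the light path, either way round.
- cell_mid (a point): Centre of the long cell, 24 mm above its underside. Axes as cell.
- cell_medium: Stands in the same rack; reference only: leave it. Same make, height (48) and width (20) as cell but only 30 mm long along its own x. Origin: centre of its underside.
- cell_short: Stands in the same rack; reference only: leave it. Same make, height (48) and width (20) as cell but only 14 mm long along its own x. Origin: centre of its underside.
- bar_a: Bystander: a loose dark confectionery bar with petals on top, 34 x 120 x 22 mm, lying on the table. Origin: centre of its underside. Leave it.
- bar_b: Bystander: a loose dark confectionery bar with petals on top, 34 x 100 x 22 mm, lying on the table. Origin: centre of its underside. Leave it.
- bar_c: Bystander: a loose dark confectionery bar with petals on top, 34 x 140 x 22 mm, lying on the table. Origin: centre of its underside. Leave it.
- jar: Bystander: closed jar, 60 mm diameter, 75 mm tall, origin at the centre of its underside. Leave it.
- spatula: Bystander: a spatula lying on the table left of the rack. Leave it.
Mind the look-alikes: they are no part of the job. Of the things shaped like the rack, the black one is meant.

How it is judged:
By the outcome, as a careful person would: the job done as asked, in the order asked, and still so for the second after the job is handed in, while the arm keeps its last pose, push and grip.
It also fails if it takes over 64 s, if anything falls off the work surface, if the arm or the gripper's body presses on something with over 40 N, if the wrist force passes 120 N, or if a joint passes its speed limit or range.

## Working session

There is one attempt and no reset: what is moved stays moved. The work goes in short steps, Python scripts to look and compute and a shell command to move; the robot and the scene stay as the last step left them, time stands still between calls to the robot, and variables do not carry over. Pictures are saved under pics/ and viewed, at most 10 in all, crops included, and the job is handed in when it is done.

```bash
mkdir -p pics; cat > h.py <<'E'
import numpy as np, cv2
from station import bot
def cam(n):
    c=bot.read_camera(n); np.savez(f'{n}.npz',**c); return c
def load(n): return dict(np.load(f'{n}.npz'))
def world(c,name=''):
    d=c['depth'];h,w=d.shape;f=h/2/np.tan(np.radians(float(c['fovy']))/2)
    u,v=np.meshgrid(np.arange(w),np.arange(h));x=(u-c['cx'])/f;y=(v-c['cy'])/f
    if name=='wrist':
        r=np.hypot(x,y);k=np.where(r>1e-6,np.tan(np.minimum(r,1.5))/np.maximum(r,1e-6),1);x=x*k;y=y*k
    p=np.stack([x*d,y*d,d],-1);P=c['pose']
    return p@P[:3,:3].T+P[:3,3]
E
python3 - <<'E'
from h import *
for n in('scene','side','wrist'):
    c=cam(n);cv2.imwrite(f'pics/{n}0.png',c['pixels'][...,::-1]);print(n,c['fovy'],c['pose'].round(3).tolist())
a=[load(n)['pixels'] for n in('scene','side')]
print(bot.get_obs())
cv2.imwrite('pics/sc.png',cv2.resize(a[0],(800,600),interpolation=cv2.INTER_CUBIC)[...,::-1])
E
```

```text
scene 49.94373255126332 [[0.696, 0.524, -0.492, 1.102], [0.718, -0.503, 0.481, -0.609], [0.005, -0.688, -0.726, 0.961], [0.0, 0.0, 0.0, 1.0]]
side 50.42174648348991 [[-0.93, -0.252, 0.266, 0.203], [-0.367, 0.654, -0.662, 0.845], [-0.007, -0.713, -0.701, 0.971], [0.0, 0.0, 0.0, 1.0]]
wrist 65.70646984690485 [[1.0, 0.001, -0.001, 0.675], [0.001, -0.947, -0.323, 0.083], [-0.001, 0.323, -0.947, 0.372], [0.0, 0.0, 0.0, 1.0]]
{'t': 0.15, 'q': array([-0.10812752,  0.47764317,  0.02237653,  1.55620149, -0.01150928,
        1.10931259, -0.08310085]), 'joint_vel': array([-0.00103211, -0.0031638 ,  0.0011004 , -0.00352572,  0.0010197 ,
        0.00020001,  0.00185886]), 'joint_torque': array([ 1.55385478e-03, -5.96924365e+01,  1.60940632e+00, -2.81490952e+01,
        1.26662746e-02,  6.56643446e-03,  5.58682734e-05]), 'eef_pos': array([ 6.74546545e-01, -3.08027779e-06,  2.30537199e-01]), 'tool_rot': array([-4.68524754e-04,  7.07101642e-01,  7.07111556e-01, -5.44094496e-04]), 'contact_force': array([ 1.02089501,  0.61823613, -0.43222005]), 'torque': array([ 0.01187967, -0.00922158, -0.00320885]), 'grasp_force': 0.0, 'gripper_width': 0.997401025617373}
```

View pics/sc.png

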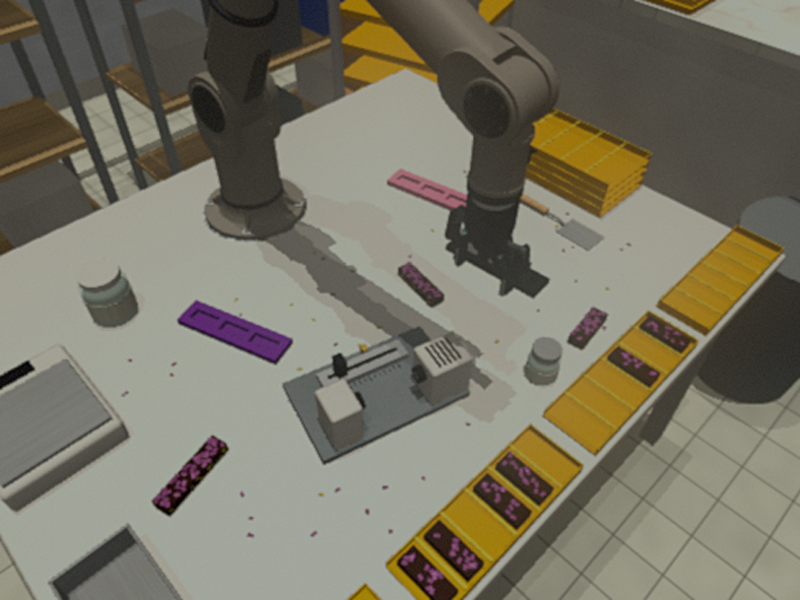

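View pics/side0.png

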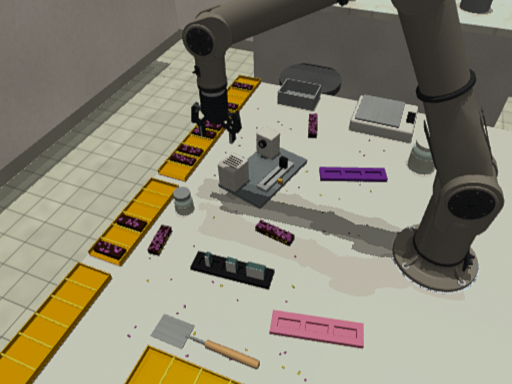

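The scene picture shows the meter at about (380,390) and the tab near (363,348). In the side picture the black rack is at (232,267), with the short cell at (207,259), medium at (231,265) and long at (256,270). The purple and pink racks are look-alikes. Next I measure the rack and meter and enlarge both.

```bash
python3 - <<'E'
from h import *
s=load('side');W=world(s);px=s['pixels'].astype(int)
def roi(u0,u1,v0,v1):
    m=np.zeros(W.shape[:2],bool);m[v0:v1,u0:u1]=1;return m
def rect(P,t):
    r=cv2.minAreaRect((P[:,:2]*1000).astype(np.float32));print(t,len(P),np.round(r[0],1),np.round(r[1],1),round(r[2],2))
m=roi(185,280,245,295)&(px.sum(-1)<120)&(W[...,2]>.006)&(W[...,2]<.022);rect(W[m],'rack')
for (a,b) in((200,213),(224,238),(245,268)):
    q=roi(a,b,240,285)&(W[...,2]>.048)&(W[...,2]<.058); 
    if q.sum()>3: rect(W[q],'cell')
for n,r in(('side',(210,315,125,210)),('scene',(175,310,205,300))):
    c=load(n);W=world(c);z=W[...,2];R=roi(*r)
    rect(W[R&(z>.011)&(z<.019)],n+' base')
    rect(W[R&(z>.100)&(z<.110)],n+' towers')
    q=R&(z>.065)&(z<.074);n_,l,st,cen=cv2.connectedComponentsWithStats(q.astype(np.uint8))
    for i in range(1,n_):
        if st[i,4]>8: print(n,st[i],W[l==i].mean(0).round(4))
    p=c['pixels'].astype(int);b=R&(p[...,0]-p[...,2]>50)
    print('brass',b.sum(),np.argwhere(b)[:40].tolist(),W[b].round(4)[:40].tolist())
a=cv2.resize(load('side')['pixels'][125:295,180:330],None,fx=4,fy=4,interpolation=cv2.INTER_CUBIC)[:600]
b=cv2.resize(load('side')['pixels'][240:295,180:285],None,fx=5,fy=5,interpolation=cv2.INTER_CUBIC)
a=cv2.resize(load('side')['pixels'][125:210,205:315],None,fx=3.6,fy=3.6,interpolation=cv2.INTER_CUBIC)
o=np.zeros((600,525,3),np.uint8);o[:275]=b;o[280:280+a.shape[0],:a.shape[1]]=a
cv2.imwrite('pics/crop1.png',o[...,::-1])
E
```

```text
rack 881 [524.6 260.7] [228.6  58.4] 4.95
cell 31 [596.5 263.4] [14.5 22.5] 15.9
cell 74 [525.9 257.6] [30.7 22.6] 9.1
cell 135 [455.4 252. ] [52.3 23.9] 2.4
side base 1666 [ 615.6 -197.3] [409.8 437.7] 20.62
side towers 526 [ 639.4 -154.9] [265.1  72.4] 74.84
side [258 140  22   8  41] [ 0.5983 -0.2325  0.0694]
side [279 155   9   6  31] [ 0.5277 -0.1837  0.0685]
side [218 167  31  15  63] [ 0.6535 -0.0428  0.0691]
brass 135 [[127, 222], [128, 221], [128, 222], [128, 223], [129, 210], [129, 211], [129, 212], [129, 220], [129, 221], [129, 222], [129, 223], [129, 224], [130, 210], [130, 211], [130, 212], [130, 213], [130, 214], [130, 215], [130, 216], [130, 219], [130, 220], [130, 221], [130, 222], [130, 223], [131, 210], [131, 213], [131, 214], [131, 215], [131, 216], [131, 217], [131, 218], [131, 219], [131, 220], [131, 221], [131, 222], [132, 214], [132, 215], [132, 216], [132, 217], [132, 218]] [[0.833, -0.3308, 0.0197], [0.8396, -0.3339, 0.0111], [0.8319, -0.328, 0.017], [0.8326, -0.3376, 0.0104], [0.8723, -0.3032, 0.0185], [0.8665, -0.3011, 0.0215], [0.8621, -0.3012, 0.0225], [0
[... 1362 characters left out ...]
223, 232], [223, 233], [223, 234], [224, 232], [224, 233], [224, 234], [235, 191], [236, 190], [236, 191]] [[0.4851, -0.1025, -0.0003], [0.4896, -0.0985, 0.0002], [0.5128, -0.114, 0.0335], [0.4875, -0.1047, -0.0012], [0.5102, -0.1196, 0.0312], [0.5137, -0.1187, 0.0336], [0.5147, -0.1158, 0.0321], [0.5157, -0.1128, 0.0304], [0.513, -0.1221, 0.0313], [0.5148, -0.1198, 0.031], [0.5158, -0.1169, 0.0294], [0.5184, -0.1152, 0.0302], [0.5162, -0.1249, 0.0319], [0.5166, -0.1215, 0.0293], [0.5216, -0.1219, 0.0342], [0.5215, -0.1181, 0.0309], [0.5211, -0.1255, 0.0322], [0.5226, -0.1229, 0.0313], [0.524, -0.1203, 0.0303], [0.4482, -0.2225, -0.0006], [0.4488, -0.2267, -0.0011], [0.452, -0.2253, 0.0006]]
```

View pics/crop1.png

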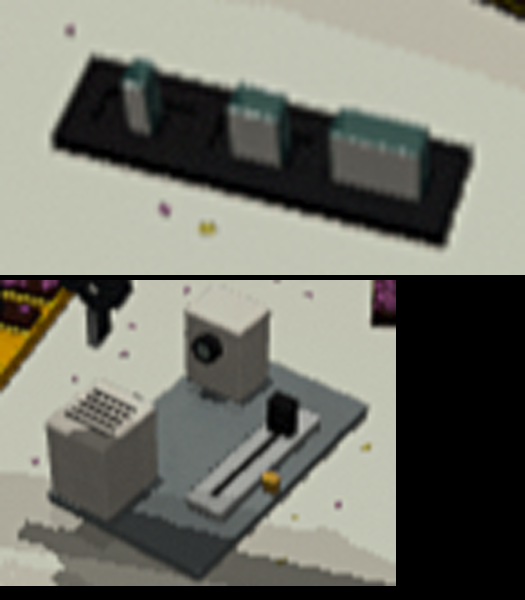

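The enlarged crop confirms it: the longest cell is the right-hand one in the black rack, at world (0.455, 0.253) and 52 mm long. The tab is at crop (270,482) and the grip at (282,413). I'll move above the dimmer, turned to the meter's axes, and look from close by.

```bash
python3 -m jog '[[-15.7,-13.7,0,-1.306],[-15.7,-13.7,0,-1.306],[-15.7,-13.7,0,-1.306],[-15.7,-13.7,0,-1.306],[-15.7,-13.7,0,-1.306],[-15.7,-13.7,0,-1.306],[-15.7,-13.7,0,-1.306],[-15.7,-13.7,0,-1.306],[-15.7,-13.7,0,-1.306],[-15.7,-13.7,0,-1.306],[-15.7,-13.7,0,-1.306],[-15.7,-13.7,0,-1.306],[-15.7,-13.7,0,-1.306],[-15.7,-13.7,0,-1.306],[-15.7,-13.7,0,-1.306],[-15.7,-13.7,0,-1.306]]' -1
cat > m.py <<'E'
from h import *
import sys
def analyse(n,c):
    W=world(c,n);z=W[...,2];p=c['pixels'].astype(int)
    O=np.array([.599,-.1581]);a=np.radians(-15.2);X=np.array([np.cos(a),np.sin(a)]);Y=np.array([-X[1],X[0]])
    D=W[...,:2]-O;M=np.stack([D@X,D@Y],-1)*1000
    def st(q,t):
        if q.sum()<5: print(n,t,q.sum());return
        v=M[q];r=cv2.minAreaRect(v.astype(np.float32))
        print(n,t,q.sum(),'range',np.percentile(v,[1,99],0).round(1).tolist(),'rect',np.round(r[0],1),np.round(r[1],1),round(r[2],1),'z',np.median(z[q]).round(4))
    near=(abs(M[...,0])<130)&(abs(M[...,1])<160)
    st(near&(z>.06)&(z<.078)&(abs(M[...,0]+60)<25),'grip')
    st(near&(z>.024)&(z<.038)&(M[...,0]<-76),'tab')
    st(near&(p[...,0]-p[...,2]>50)&(z>.022)&(M[...,0]<-70),'brass')
    st(near&(z>.1)&(z<.11)&(M[...,0]>-10),'towers')
    st(near&(z>.010)&(z<.020),'base')
    st(near&(z>.024)&(z<.034)&(M[...,0]>-82)&(M[...,0]<-38),'track')
if __name__=='__main__':
    for n in sys.argv[1:]: analyse(n,cam(n))
    print(bot.get_obs()['t'],bot.get_obs()['eef_pos'])
    cv2.imwrite('pics/w%.2f.png'%bot.get_obs()['t'],cam('wrist')['pixels'][...,::-1])
E
python3 m.py scene side wrist; ls pics
```

```text
t: 1.48
eef_pos: [0.538, -0.1569, 0.2313]
tool_rot: [-0.0, 0.132, 0.991, -0.0]
contact_force: [-0.5, 0.2, -0.6]
gripper_width: 1.001
grasp_force: 0.0
scene grip 70 range [[-74.6, -55.8], [-43.8, -36.3]] rect [-59.4 -46.2] [31.3 19.4] 3.5 z 0.0674
scene tab 56 range [[-96.7, -82.6], [-76.1, 75.6]] rect [-86.7  -3.8] [ 20.9 161.5] 0.1 z 0.0286
scene brass 14 range [[-96.2, 13.7], [-70.5, 27.3]] rect [-83.   20.3] [28.8  9.7] 35.5 z 0.3238
scene towers 1102 range [[7.1, -119.1], [75.9, 141.0]] rect [41.7 11.5] [264.2  72.1] 90.0 z 0.1045
scene base 2880 range [[-96.9, -144.7], [81.2, 137.0]] rect [-8.3 -1. ] [183.  290.2] 0.1 z 0.0147
scene track 581 range [[-79.1, -84.0], [-38.8, 82.4]] rect [-60.  -1.] [ 43.7 170. ] 0.2 z 0.0285
side grip 45 range [[-76.4, -54.5], [-49.4, -32.3]] rect [-62.8 -43.1] [28.6 22. ] 8.7 z 0.0674
side tab 83 range [[-99.8, -79.3], [-76.3, 83.0]] rect [-88.3   3.1] [ 24.1 166.3] 0.1 z 0.0285
side brass 15 range [[-100.3, 11.7], [-86.0, 25.8]] rect [-94.6  18.8] [12.3 14.7] 67.2 z 0.0264
side towers 520 range [[4.4, -116.4], [71.3, 145.4]] rect [37.6 13.6] [26
[... 223 characters left out ...]
7
wrist grip 474 range [[-74.3, -54.8], [-47.7, -35.3]] rect [-60.9 -45.1] [19.6 27.4] 88.6 z 0.0679
wrist tab 742 range [[-98.2, -81.6], [-76.1, 81.5]] rect [-87.2   0.4] [169.1  22.4] 90.0 z 0.0277
wrist brass 166 range [[-98.3, -11.4], [-70.1, 59.9]] rect [-84.2  21.2] [28.3 77.9] 0.1 z 0.0304
wrist towers 3611 range [[4.9, -110.8], [72.1, 142.3]] rect [38.8 12.8] [ 69.9 262.6] 0.2 z 0.1038
wrist base 17629 range [[-99.4, -141.2], [74.3, 140.2]] rect [-11.1   0.3] [179. 290.] 0.3 z 0.014
wrist track 3997 range [[-80.6, -83.1], [-41.8, 82.7]] rect [-61.1   0.2] [ 40.7 170.6] 0.8 z 0.0279
1.6333 [ 0.53802745 -0.15693605  0.23128262]
crop1.png
sc.png
scene0.png
side0.png
w1.63.png
wrist0.png
```

```bash
python3 - <<'E'
from h import *
O=np.array([.599,-.1581]);a=np.radians(-15.2);X=np.array([np.cos(a),np.sin(a)]);Y=np.array([-X[1],X[0]])
for n in('wrist','scene','side'):
    c=load(n);W=world(c,n);D=W[...,:2]-O;M=np.stack([D@X,D@Y],-1)*1000;z=W[...,2]
    hsv=cv2.cvtColor(c['pixels'],cv2.COLOR_RGB2HSV)
    q=(hsv[...,1]>120)&(hsv[...,0]>10)&(hsv[...,0]<32)&(z>.025)&(z<.036)&(abs(M[...,0]+88)<14)&(abs(M[...,1]-15)<40)
    v=M[q];print(n,q.sum(),v.min(0).round(1),v.max(0).round(1),np.median(v,0).round(1),np.median(z[q]),np.argwhere(q).mean(0)[::-1])
    if n=='wrist':
        h,_=np.histogram(v[:,1],np.arange(-10,40,1));print(h)
c=load('wrist');cv2.imwrite('pics/wz.png',cv2.resize(c['pixels'],(800,600),interpolation=cv2.INTER_CUBIC)[...,::-1])
E
```

```text
wrist 128 [-98.5  12.7] [-81.6  23.4] [-91.2  17.7] 0.03004497700999159 [285.4375  132.09375]
[ 0  0  0  0  0  0  0  0  0  0  0  0  0  0  0  0  0  0  0  0  0  0 11  5
  8 12 14 15 15 13  7  7 11 10  0  0  0  0  0  0  0  0  0  0  0  0  0  0
  0]
scene 13 [-96.3  10.8] [-81.9  20.3] [-90.  15.] 0.03038444489895764 [232.30769231 222.46153846]
side 11 [-100.4   11.4] [-85.9  25.9] [-92.   21.7] 0.03005983367910836 [279.90909091 180.        ]
```

View pics/wz.png

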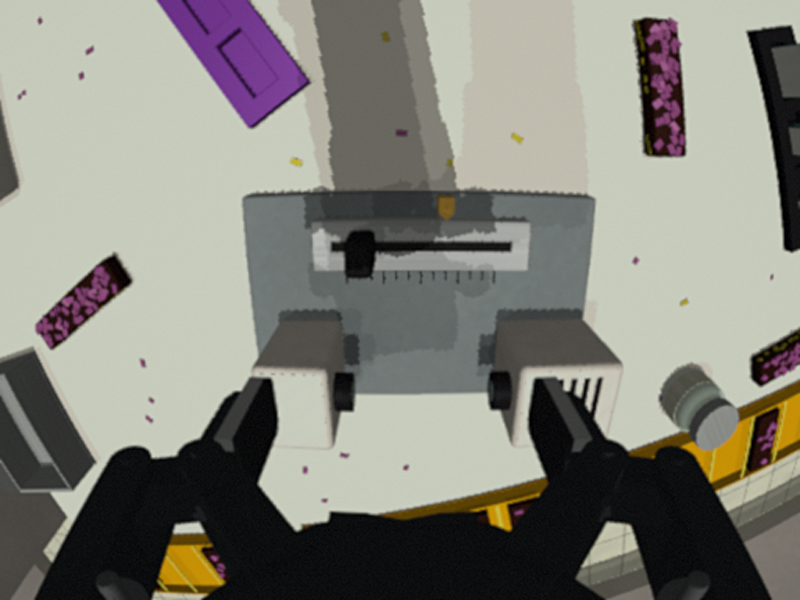

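The wrist view shows the tab at (446,207) and the grip at (360,252), which in the meter frame is y = +17.9 and -45.1 mm. So the grip has to slide about 63.0 mm. I'll straddle it along the track.

```bash
python3 -m jog '[[0.1,-3.0,3,0],[0.1,-3.0,6,0],[0.1,-3.0,9,0],[0.1,-3.0,12,0],[0.1,-3.0,15,0],[0.1,-3.0,17,0],[0.1,-3.0,18,0],[0.1,-3.0,18.8,0],[0.1,-3.0,18.8,0],[0.1,-3.0,18.8,0]]' -1 && python3 -m jog '[[0,0,0,0],[0,0,0,0],[0,0,0,0],[0,0,0,0],[0,0,0,0],[0,0,0,0],[0,0,0,0],[0,0,0,0],[0,0,0,0],[0,0,0,0],[0,0,0,0],[0,0,0,0]]' 1 20; python3 m.py wrist
```

```text
t: 2.52
eef_pos: [0.5299, -0.1858, 0.044]
tool_rot: [0.001, 0.132, 0.991, -0.0]
contact_force: [0.3, 0.5, -0.2]
gripper_width: 1.002
grasp_force: 0.0
t: 3.52
eef_pos: [0.5294, -0.1858, 0.0437]
tool_rot: [0.0, 0.132, 0.991, -0.0]
contact_force: [-1.3, 0.5, 5.4]
gripper_width: 0.228
grasp_force: 25.9
wrist grip 3221 range [[-74.7, -67.0], [-49.1, -21.9]] rect [-61.4 -44.6] [47.  27.8] 88.4 z 0.068
wrist tab 2900 range [[-98.2, -82.5], [-76.1, 80.3]] rect [-87.3  -0.2] [ 22.6 169.1] 0.0 z 0.0277
wrist brass 599 range [[-98.5, 11.7], [-81.0, 23.9]] rect [-89.4  17.8] [18.4 13. ] 1.7 z 0.0297
wrist towers 1288 range [[4.0, 69.7], [39.4, 139.1]] rect [ 13.3 110.2] [79.9 32. ] 65.2 z 0.1037
wrist base 28988 range [[-100.1, -141.8], [37.6, 140.0]] rect [-11.2   0.4] [179.6 290. ] 0.1 z 0.0139
wrist track 11806 range [[-80.5, -83.2], [-41.7, 81.8]] rect [-60.6  -0. ] [ 42. 170.] 0.8 z 0.028
3.5667 [ 0.52938269 -0.18577454  0.04370076]
```

```bash
python3 -m jog '[[0,0.5,0,0],[0,1.5,0,0],[0,2.5,0,0],[0,3.5,0,0],[0,4.5,0,0],[0,5.5,0,0],[0,6.1,0,0],[0,6.28,0,0],[0,6.28,0,0],[0,6.28,0,0],[0,6.28,0,0],[0,6.28,0,0]]' && python3 m.py wrist; python3 - <<'E'
from h import *
c=load('wrist');cv2.imwrite('pics/wy.png',c['pixels'][...,::-1])
d=bot.get_obs()['eef_pos'][:2]-[.599,-.1581];a=np.radians(-15.2);print(d@[np.cos(a),np.sin(a)],d@[-np.sin(a),np.cos(a)])
E
```

```text
t: 4.62
eef_pos: [0.546, -0.1243, 0.0437]
tool_rot: [0.0, 0.132, 0.991, 0.0]
contact_force: [-0.5, 2.0, 6.0]
gripper_width: 0.23
grasp_force: 26.0
wrist grip 3222 range [[-74.7, -3.3], [-49.2, 41.7]] rect [-61.8  19.1] [47.5 27.7] 88.7 z 0.068
wrist tab 3060 range [[-98.4, -81.1], [-76.1, 81.8]] rect [-87.4   0.2] [ 22.8 169.5] 0.0 z 0.0278
wrist brass 612 range [[-98.5, 12.3], [-82.0, 23.4]] rect [-89.8  18. ] [11.5 17.9] 89.3 z 0.0299
wrist towers 483 range [[3.9, -117.2], [18.5, 142.8]] rect [10.5 13. ] [ 18.8 262.2] 1.0 z 0.1032
wrist base 29604 range [[-100.1, -140.8], [37.0, 141.3]] rect [-11.4  -0. ] [178.8 289.7] 0.2 z 0.0139
wrist track 12469 range [[-80.4, -82.0], [-41.5, 82.7]] rect [-61.    0.2] [169.5  41.8] 90.0 z 0.028
4.6667 [ 0.54590706 -0.12429959  0.04367233]
-0.060014386729894516 0.018731339220274118
```

View pics/wy.png

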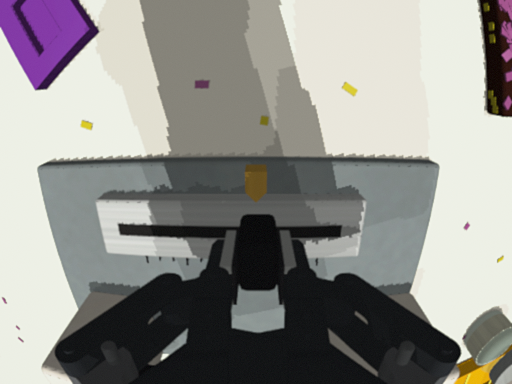

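The tab at column 256 and the grip at about 258 are nearly level; I'll nudge it back 0.7 mm, release and rise.

```bash
python3 -m jog '[[0,-0.07,0,0],[0,-0.07,0,0],[0,-0.07,0,0],[0,-0.07,0,0],[0,-0.07,0,0],[0,-0.07,0,0]]' && python3 -m jog '[[0,0,0,0],[0,0,0,0],[0,0,0,0],[0,0,0,0],[0,0,0,0],[0,0,0,0],[0,0,0,0],[0,0,0,0]]' -1 && python3 -m jog '[[0,0,-1,0],[0,0,-3,0],[0,0,-6,0],[0,0,-9,0],[0,0,-12,0],[0,0,-15,0],[0,0,-18,0],[0,0,-18,0],[0,0,-18,0]]'; python3 m.py wrist scene side; python3 - <<'E'
from h import *
O=np.array([.599,-.1581]);a=np.radians(-15.2);X=np.array([np.cos(a),np.sin(a)]);Y=np.array([-X[1],X[0]])
c=load('wrist');n='wrist';W=world(c,n);D=W[...,:2]-O;M=np.stack([D@X,D@Y],-1)*1000;z=W[...,2]
hsv=cv2.cvtColor(c['pixels'],cv2.COLOR_RGB2HSV)
q=(hsv[...,1]>120)&(z>.025)&(z<.036)&(abs(M[...,0]+88)<14)&(abs(M[...,1]-15)<40);v=M[q];print('tab',v.min(0),v.max(0),v.mean(0))
q=(z>.06)&(z<.078)&(abs(M[...,0]+60)<20);v=M[q];print('grip',v.min(0),v.max(0),v.mean(0))
E
```

```text
t: 5.22
eef_pos: [0.5457, -0.1251, 0.0437]
tool_rot: [0.0, 0.132, 0.991, 0.0]
contact_force: [-0.7, 1.5, 5.6]
gripper_width: 0.23
grasp_force: 26.0
t: 5.88
eef_pos: [0.5454, -0.1258, 0.0433]
tool_rot: [-0.0, 0.132, 0.991, 0.0]
contact_force: [-0.1, -0.2, 0.8]
gripper_width: 0.999
grasp_force: 0.0
t: 6.63
eef_pos: [0.5467, -0.1259, 0.2261]
tool_rot: [0.002, 0.132, 0.991, -0.0]
contact_force: [-1.4, 0.0, -0.4]
gripper_width: 0.998
grasp_force: 0.0
wrist grip 492 range [[-74.5, 8.9], [-46.7, 27.9]] rect [-60.5  18.3] [28.4 19.1] 0.5 z 0.068
wrist tab 753 range [[-98.0, -81.5], [-76.1, 81.7]] rect [-87.1  -0.1] [ 22.2 168.5] 0.0 z 0.0278
wrist brass 168 range [[-98.1, 13.8], [-70.1, 91.5]] rect [-84.1  52.8] [78.2 28.1] 89.9 z 0.0304
wrist towers 3149 range [[4.9, -116.3], [72.2, 140.8]] rect [38.8 12.6] [262.3  70. ] 89.9 z 0.1038
wrist base 17977 range [[-99.6, -140.8], [74.5, 140.6]] rect [-11.    0.3] [179.2 290.3] 0.0 z 0.014
wrist track 4182 range [[-80.5, -82.7], [-40.8, 82.8]] rect [-60.5  -0.2] [ 41.1 170.2] 0.3 z 0.0279
scene grip 68 range [[-70.7, 7.1], [-43.2, 26.4]] rect [-5
[... 634 characters left out ...]
3 range [[-99.3, -78.9], [-76.1, 82.0]] rect [-87.7  -0.1] [168.5  23.2] 90.0 z 0.029
side brass 11 range [[-97.8, 16.1], [-85.4, 23.7]] rect [-92.1  20.5] [10.6  9.3] 31.4 z 0.029
side towers 465 range [[3.8, -115.7], [72.0, 145.1]] rect [38.3 14.5] [266.   70.4] 89.9 z 0.1044
side base 1663 range [[-101.1, -140.9], [72.7, 145.0]] rect [-11.5   0.9] [182.6 296.3] 0.1 z 0.0147
side track 337 range [[-81.5, -84.8], [-41.7, 85.0]] rect [-60.3  -0.6] [ 42.8 175. ] 0.2 z 0.0288
6.7833 [ 0.54460077 -0.12566132  0.22251578]
tab [-98.0139559   12.28095522] [-81.84280251  23.64946851] [-90.97492839  17.91794089]
grip [-74.71334182   8.49442896] [-47.81666909  28.36779855] [-61.93142903  18.11128369]
```

The grip is level with the tab: y 18.2 against 17.9 mm in the wrist view. Next the arm goes over the long cell.

```bash
python3 -m jog '[[2,4,0,-0.05],[4,7.5,0,-0.1],[6,11,0,-0.15],[8,14.5,0,-0.2],[10,18,0,-0.25],[12,22,0,-0.3],[14,25.5,0,-0.352],[16,29,0,-0.352],[18,32.5,0,-0.352],[18.6,34.2,0,-0.352],[18.6,34.2,0,-0.352],[18.6,34.2,0,-0.352],[18.6,34.2,0,-0.352],[18.6,34.2,0,-0.352]]'; cat > r.py <<'E'
from h import *
c=cam('wrist');W=world(c,'wrist');z=W[...,2];p=c['pixels'].astype(int)
o=bot.get_obs();print(o['eef_pos'],o['tool_rot'])
reg=(abs(W[...,0]-.525)<.14)&(abs(W[...,1]-.261)<.06)
def rect(q,t):
    if q.sum()<5: return print(t,q.sum())
    r=cv2.minAreaRect((W[q][:,:2]*1000).astype(np.float32));print(t,q.sum(),np.round(r[0],1),np.round(r[1],1),round(r[2],2),np.median(z[q]))
rect(reg&(z>.009)&(z<.019),'rack')
q=reg&(z>.047)&(z<.057);n,l,st,_=cv2.connectedComponentsWithStats(q.astype(np.uint8))
for i in range(1,n):
    if st[i,4]>60: rect(l==i,'cell%s'%st[i,:4])
cv2.imwrite('pics/r%.2f.png'%o['t'],cv2.resize(c['pixels'],(800,600))[...,::-1])
E
python3 r.py; ls pics
```

```text
t: 8.0
eef_pos: [0.4558, 0.2511, 0.2227]
tool_rot: [-0.001, -0.042, 0.999, -0.001]
contact_force: [-0.9, -0.5, -0.1]
gripper_width: 0.998
grasp_force: 0.0
[0.45587279 0.25115986 0.22283654] [-3.41385575e-04 -4.22221291e-02  9.99108048e-01 -5.33042258e-04]
rack 5177 [525.3 257.7] [229.2  61. ] 5.09 0.012962745868417058
cell[249 141  19  47] 871 [455.8 251.6] [52.1 20.1] 5.4 0.050902169676079634
cell[250 210  17  25] 407 [525.5 257.7] [30.6 19. ] 5.37 0.05085512117733326
cell[250 266  17  11] 159 [595.4 263.9] [15.1 20.4] 5.53 0.05066894344199785
crop1.png
r8.05.png
sc.png
scene0.png
side0.png
w1.63.png
w3.57.png
w4.67.png
w6.78.png
wrist0.png
wy.png
wz.png
```

```bash
python3 - <<'E'
from h import *
for n in('wrist','side'):
    W=world(load(n),n);z=W[...,2]
    for s in(-1,1):
        c=np.array([.4558-s*.0044,.2516+s*.05]);q=(np.hypot(W[...,0]-c[0],W[...,1]-c[1])<.025)&(z<.15);print(n,s,q.sum(),np.percentile(z[q],[50,95,100]) if q.any() else '')
E
```

```text
wrist -1 1151 [-0.00100502  0.01164073  0.01465919]
wrist 1 1151 [-0.0010812   0.01209898  0.01429094]
side -1 123 [-8.43088268e-05  2.76603751e-03  4.30908683e-03]
side 1 254 [-0.00014188  0.01161828  0.01587372]
```

View pics/r8.05.png

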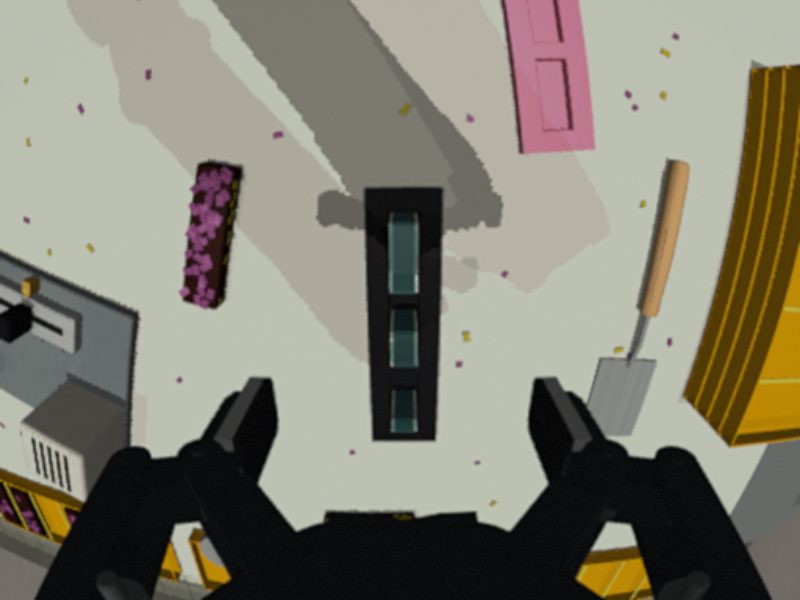

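The long cell at (403,252) stands in the slot nearest the arm, and the space for the fingers on both sides is free. Descending so the fingertips stay above the rack top, then gripping.

```bash
python3 -m jog '[[0,0.05,3,0],[0,0.05,6,0],[0,0.05,9,0],[0,0.05,12,0],[0,0.05,15,0],[0,0.05,17.5,0],[0,0.05,19,0],[0,0.05,20.2,0],[0,0.05,20.2,0],[0,0.05,20.2,0],[0,0.05,20.2,0]]' && python3 -m jog '[[0,0,0,0],[0,0,0,0],[0,0,0,0],[0,0,0,0],[0,0,0,0],[0,0,0,0],[0,0,0,0],[0,0,0,0],[0,0,0,0],[0,0,0,0],[0,0,0,0],[0,0,0,0]]' 1 40
```

```text
t: 8.97
eef_pos: [0.4563, 0.2537, 0.0223]
tool_rot: [0.001, -0.043, 0.999, 0.0]
contact_force: [0.3, 0.1, 0.4]
gripper_width: 1.001
grasp_force: 0.0
t: 9.97
eef_pos: [0.4556, 0.2534, 0.0216]
tool_rot: [0.0, -0.044, 0.999, -0.0]
contact_force: [-1.8, -1.9, 6.3]
gripper_width: 0.225
grasp_force: 39.7
```

```bash
python3 -m jog '[[0,0,-0.5,0],[0,0,-1,0],[0,0,-2,0],[0,0,-4,0],[0,0,-6,0],[0,0,-8,0],[0,0,-11,0],[0,0,-14,0],[0,0,-17,0],[0,0,-18,0],[0,0,-18,0],[0,0,-18,0]]'; python3 - <<'E'
from h import *
o=bot.get_obs();p=o['eef_pos'];w,x,y,zq=o['tool_rot'];print(p,o['q'],o['grasp_force'])
xd=np.array([x*x-y*y,2*x*y]);yd=np.array([2*x*y,y*y-x*x])
d=np.array([.6376,-.1686])-p[:2];print('tool shift cm',d@xd*100,d@yd*100,'yd',np.degrees(np.arctan2(yd[1],yd[0])))
for n in('side','scene'):
    W=world(cam(n));z=W[...,2];D=W[...,:2]-p[:2];u=D@xd*1000;v=D@yd*1000
    q=(abs(u)<45)&(abs(v)<13)&(z<p[2]+.033)&(z>p[2]-.05);r=q&(abs(u)>13)
    print(n,q.sum(),'u',np.percentile(u[q],[1,99]),'z-tcp',np.percentile((z-p[2])[q],[1,99])*1000, 'top u',np.percentile(u[q&(z>p[2]+.025)],[2,98]) if (q&(z>p[2]+.025)).sum()>5 else 0)
E
```

```text
t: 10.97
eef_pos: [0.4552, 0.2533, 0.2013]
tool_rot: [0.0, -0.044, 0.999, 0.0]
contact_force: [0.4, 0.2, -2.2]
gripper_width: 0.23
grasp_force: 39.1
[0.45524066 0.25328903 0.20134993] [-0.25401763  0.29192488 -0.443675    1.92906357  0.15262202  0.95252969
  0.88785585] 39.116209745407104
tool shift cm -14.497613998680741 -43.615038723371384 yd 94.9893859982752
side 207 u [-23.80898702  26.07841919] z-tcp [-17.87116867  31.70582632] top u [-0.18789701 25.58649192]
scene 172 u [-28.4871679   25.62574504] z-tcp [-19.48631382  31.31534748] top u [-26.1035719   -1.16657312]
```

The cell is held centred (±26 mm along tool x, underside 17.6–17.9 mm below the TCP). I'll carry it high to above the beam and turn its ends to the lenses; with the last joint's range in mind, I'll use spin +1.923.

```bash
python3 -m jog '[[-0.5,-1.5,0,0.05],[-1,-3.5,0,0.15],[-2,-6,0,0.27],[-3,-9,0,0.39],[-4,-12,0,0.51],[-5,-15,0,0.63],[-6,-18,0,0.75],[-7,-21,0,0.87],[-8,-24,0,0.99],[-9,-27,0,1.11],[-10,-30,0,1.23],[-11,-33,0,1.35],[-12,-36,0,1.47],[-13,-39,0,1.59],[-14,-41.5,0,1.71],[-14.45,-43,0,1.83],[-14.45,-43.6,0,1.923],[-14.45,-43.6,0,1.923],[-14.45,-43.6,0,1.923],[-14.45,-43.6,0,1.923]]' && python3 -m jog '[[0,0,0,0],[0,0,0,0],[0,0,0,0],[0,0,0,0]]'
cat > b.py <<'E'
from h import *
o=bot.get_obs();p=o['eef_pos'];w,x,y,zq=o['tool_rot'];print(p,o['tool_rot'],o['grasp_force'],o['q'][6])
xd=np.array([x*x-y*y,2*x*y]);yd=np.array([2*x*y,y*y-x*x])
d=np.array([.6371,-.1685])-p[:2];print('tool shift cm',d@xd*100,d@yd*100,'yd',np.degrees(np.arctan2(yd[1],yd[0])))
O=np.array([.599,-.1581]);a=np.radians(-15.2);X=np.array([np.cos(a),np.sin(a)]);Y=np.array([-X[1],X[0]])
for n in('wrist','scene','side'):
    c=cam(n);W=world(c,n);D=W[...,:2]-O;M=np.stack([D@X,D@Y],-1)*1000;z=W[...,2]
    T=p[:2]-O;m=M-1000*np.array([T@X,T@Y])
    def st(q,t):
        if q.sum()>8: print(n,t,q.sum(),np.percentile(M[q],[1,99],0).round(1).tolist(),'z',np.percentile(z[q],[1,99]).round(4))
    body=(abs(m[...,0])<60)&(abs(m[...,1])<60)&(z>p[2]-.025)
    near=(abs(M[...,0])<130)&(abs(M[...,1])<160)
    st(near&(z>.1)&(z<.11)&(M[...,0]>0)&(M[...,1]>50)&~body,'lamp')
    st(near&(z>.1)&(z<.11)&(M[...,0]>0)&(M[...,1]<-50)&~body,'det')
    st(near&(z>.058)&(z<.095)&(M[...,0]>20)&(M[...,0]<60)&(abs(M[...,1])<63)&(abs(M[...,1])>44)&~body,'lens')
    q=(abs(m[...,1])<45)&(abs(m[...,0])<10.5)&(z>p[2]-.025)&(z<p[2]+.031);st(q,'cell(meter)')
cv2.imwrite('pics/b%.2f.png'%o['t'],cv2.resize(load('wrist')['pixels'],(800,600))[...,::-1])
E
python3 b.py; ls pics|grep b
```

```text
t: 12.73
eef_pos: [0.6367, -0.1674, 0.2003]
tool_rot: [-0.001, 0.793, 0.609, -0.001]
contact_force: [-0.3, 0.7, -0.1]
gripper_width: 0.226
grasp_force: 39.2
t: 13.07
eef_pos: [0.6373, -0.1678, 0.2015]
tool_rot: [0.0, 0.794, 0.608, 0.0]
contact_force: [0.2, 0.1, -1.6]
gripper_width: 0.228
grasp_force: 39.2
[ 0.63733566 -0.1678405   0.20146931] [1.87660322e-05 7.94030305e-01 6.07878157e-01 1.43056843e-04] 39.184117913246155 -0.04945757561045876
tool shift cm -0.06981461578692623 -0.005538183714300654 yd -15.12752398938278
wrist lamp 8103 [[6.2, 66.3], [73.1, 143.0]] z [0.1007 0.1062]
wrist lens 429 [[24.8, 52.1], [54.2, 62.7]] z [0.0768 0.0902]
wrist cell(meter) 5361 [[29.5, -24.4], [49.4, 27.0]] z [0.1858 0.2319]
scene lamp 614 [[7.5, 64.9], [75.7, 141.8]] z [0.1006 0.1082]
scene det 504 [[9.0, -119.8], [76.0, -67.0]] z [0.1007 0.1085]
scene lens 113 [[29.0, -61.6], [56.7, 62.2]] z [0.0638 0.0927]
scene cell(meter) 129 [[30.8, -26.4], [50.0, 25.9]] z [0.1836 0.2323]
side lamp 345 [[3.2, 67.1], [71.8, 145.0]] z [0.1001 0.1091]
side det 186 [[3.1, -117.9], [70.5, -62.9]] z [0.1006 0.108 ]
side lens 61 [[22.1, -62.8], [55.7, 50.8]] z [0.0609 0.0936]
side cell(meter) 106 [[29.1, -14.4], [49.2, 28.4]] z [0.1836 0.232 ]
b13.07.png
```

The wrist, scene and side views agree: the cell is within about 1 mm of the light path, with 1 mm to take off in y. I'll descend slowly to underside 51 mm.

```bash
python3 -m jog '[[-0.1,0,1,0],[-0.1,0,3,0],[-0.1,0,5,0],[-0.1,0,7,0],[-0.1,0,9,0],[-0.1,0,10.5,0],[-0.1,0,11.5,0],[-0.1,0,12.5,0],[-0.1,0,13,0],[-0.1,0,13.3,0],[-0.1,0,13.3,0],[-0.1,0,13.3,0],[-0.1,0,13.3,0],[-0.1,0,13.3,0]]'; python3 b.py; python3 - <<'E'
from h import *
a=load('scene')['pixels'][195:305,170:320];b=load('side')['pixels'][110:215,200:320]
o=np.zeros((600,800,3),np.uint8);A=cv2.resize(a,(400,293),interpolation=cv2.INTER_CUBIC);B=cv2.resize(b,(400,350),interpolation=cv2.INTER_CUBIC);o[:293,:400]=A;o[:350,400:]=B
o[300:600,:400]=cv2.resize(load('wrist')['pixels'],(400,300));cv2.imwrite('pics/fin.png',o[...,::-1])
E
```

```text
t: 14.38
eef_pos: [0.6376, -0.1693, 0.0691]
tool_rot: [0.001, 0.794, 0.607, 0.0]
contact_force: [0.4, -0.5, -0.9]
gripper_width: 0.227
grasp_force: 39.2
[ 0.63760783 -0.16933216  0.06910609] [5.13540290e-04 7.94325285e-01 6.07492258e-01 4.83484546e-04] 39.208930134773254 -0.03517806879131625
tool shift cm 0.06701073883560414 -0.07080533800463505 yd -15.18318430265494
wrist lamp 24520 [[6.5, 66.5], [72.5, 115.5]] z [0.1012 0.1061]
wrist lens 529 [[25.6, 59.3], [53.8, 62.9]] z [0.0784 0.0898]
wrist cell(meter) 5363 [[30.2, -25.7], [50.0, 25.7]] z [0.0537 0.0996]
scene lamp 612 [[7.2, 64.9], [75.8, 141.9]] z [0.1003 0.1084]
scene det 499 [[8.9, -120.2], [76.3, -67.2]] z [0.1005 0.1084]
scene lens 17 [[35.0, -61.7], [54.9, 63.0]] z [0.0653 0.0919]
scene cell(meter) 112 [[31.2, -28.2], [50.6, 21.3]] z [0.0525 0.1   ]
side lamp 338 [[3.2, 67.6], [71.3, 145.9]] z [0.1003 0.1087]
side det 130 [[2.7, -119.4], [69.1, -63.8]] z [0.1003 0.1089]
side cell(meter) 83 [[29.7, -16.8], [49.6, 27.2]] z [0.0532 0.0997]
```

View pics/fin.png

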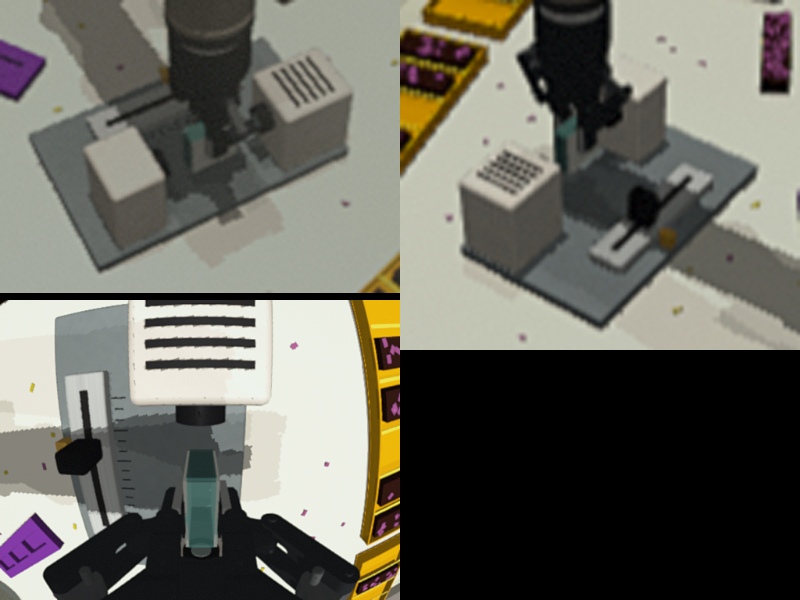

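The final views show the cell upright between the lenses, ends facing them (wrist view (203,500), lens at (200,413)), and the dimmer is level with the tab at (65,447). Settle, then hand in.

```bash
python3 -m jog '[[0,0,0.05,0],[0,0,0.05,0],[0,0,0.05,0],[0,0,0.05,0],[0,0,0.05,0],[0,0,0.05,0],[0,0,0.05,0],[0,0,0.05,0]]' && python3 -c "
from station import bot
o=bot.get_obs();print(o['eef_pos'],abs(o['joint_vel']).max());print(bot.hand_in())"
```

```text
t: 15.2
eef_pos: [0.6371, -0.1692, 0.0678]
tool_rot: [-0.0, 0.794, 0.607, 0.0]
contact_force: [-0.4, -0.5, -1.4]
gripper_width: 0.23
grasp_force: 39.2
[ 0.63706371 -0.16923045  0.06779728] 0.0013894082290794
the job is handed in; nothing more can be done
None
```

I handed the job in at 15.2 s. The dimmer is within about 0.5 mm of level with the tab, and the long cell is held still, upright and within about 1 mm of the middle of the light path, with no sign of contact with the meter. The hand-in gave no verdict.

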